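Sort the drip valves, then hold the cupboard door open at 60 degrees

ROBOT

A 7-joint arm with a two-finger parallel gripper is mounted at the origin on the work surface. World frame = base frame: x ahead of the robot, y to its left, z up, the work surface at z = 0. Lengths are in m, angles in degrees, forces in N, time in s.
With the tool pointing down it reaches from about 0.425 to 0.875 m from the base axis. Payload 4.7 kg.
Tool frame: the origin (TCP) lies between the finger pads; the fingertips stand 22 mm ahead of it and the grasp point (between the pads) lies 3 mm ahead of it (env.tip_reach is the distance from the TCP to the fingertips, in m); z points along the fingers, y is the line along which they close (so a half turn about z gives the same grasp; the last joint's range is limited). The gripper opens to 87 mm and grips with 3 to 60 N. Pads are 19 mm wide; open, the fingers measure 117 mm over their backs; the gripper's body (75 mm by 190 mm) begins 51 mm behind the grasp point.
Start: joints at [72.198, 18.392, -4.016, 83.108, 1.295, 78.541, -3.26], TCP at [0.207, -0.616, 0.245] pointing down, gripper open.
Joint ranges: [-163.93, 163.93], [-17.29, 119.83], [-79.2, 71.16], [3.27, 140.29], [-89.18, 269.18], [5.43, 117.66], [-154.24, 154.24]. Speed limits (degrees/s): [147.25, 147.25, 180, 180, 180, 180, 180].

INTERFACE

Orientations are given as [roll, pitch, yaw] about the fixed x, y, z axes, in that order (R = Rz(yaw) Ry(pitch) Rx(roll)).
In Python, from cell import env gives the robot as it stands.
- The arm moves only by the shell command python3 -m creep 'ROWS' [FORCE]. ROWS is JSON, one flat list of numbers, 7 for each row, row after row: the finger opening in mm, from 0 to 87, then the shift along the tool's x, y, z in units of 30 mm (1.0 is 30 mm), then the turn, a rotation vector about the tool's x, y, z in units of 6 degrees (1.0 is 6 degrees). A call has 1 to 12 rows; each row is the pose to reach, as a shift and turn from the pose commanded when the call began, along the tool's axes at that moment; what a row does not reach only later rows make up. A row lasts 1/10 s, in which the tool goes at most 50 mm and 8.59 degrees, less where a joint would pass 70% of its speed; a pose out of reach is approached as far as the arm can. A call with a gripper value outside its range is refused whole. The fingers move at their own pace and stop on an object; FORCE is the grip in N (left out, the last holds). Time passes only in rows, so rows that repeat a pose let the fingers close. It gives the time, the measured TCP pose, the force, the opening and the grip force at its end, in the units of the state.
- env.get_obs(): the state, without advancing time (a new reading comes with each control period).
- env.read_camera(name): name is "side" or "top" or "wrist"; returns a dict with "color" (400x640x3 uint8, red, green, blue), "depth" (400x640 float32, m along the optical axis (not along the pixel's ray), 0 where there is no reading), "fovy" (degrees; the focal length in pixels is half the picture's height over the tangent of half this angle, whatever the lens; pixels are square), "cx", "cy" (the principal point, pixels), "R" (3x3) and "t" (3): a world point X has camera coordinates R X + t. Camera axes: x right, y down, z forward; pixel columns grow to the right and rows downward; lengths in m; the calibration is good to about 2 mm. A picture is of the moment at which its call begins.
- env.sign_off(): hands the job in; it is judged then, once.
The state is a dict: "time_s": time; "qpos": joint angles; "joint_velocities": joint speeds; "effort": joint torques, N m; "tool_pos": TCP position; "tool_rot": TCP orientation; "force": force on the tool from outside, world axes, zero at the start; "wrist_torque": the same for the moment, N m; "grip_width": finger opening in m; "grasp_force": force on a finger pad.
Only numpy, scipy, OpenCV 4.12 (cv2) and the standard library are available. Lean on these libraries where they do the work, as an engineer would, in place of code of your own. Each camera call takes 0.05 s, during which the arm holds its last target. There are 200 camera calls.

TASK

Put the drip valves away for me: set the two with a green tag down in the white tray, upright, one in each half, and set the leaky one with the red tag down upright in the middle of the terracotta saucer; set them down, do not drop them. Then pull open the spring-hinged door of the little blue cupboard and keep holding it at 60 degrees from closed, because I need that much to slide the tray in and much wider would crush the mint: finish while still holding the door there, do not let go. Leave the mint pot, jug, bucket and hand fork where they are.

Things in the scene. Friction and masses are not known exactly. Their poses are not given: they have to be found in the camera images.
- valve_green_a: One of the two good valves; drip-line solenoid valve, upright, 95 to 160 g: black body 44 x 28 x 22 mm with grey spigots at both ends (72 mm long overall, along x); above it a black coil block 32 x 32 mm, from 30 to 54 mm up; on top a flat 30 mm square green tag (57 mm up). Origin: centre of the underside, z up. Grip the coil block across y, 42 mm up.
- valve_green_b: The other good valve, the same as the first; drip-line solenoid valve, upright, 95 to 160 g: black body 44 x 28 x 22 mm with grey spigots at both ends (72 mm long overall, along x); above it a black coil block 32 x 32 mm, from 30 to 54 mm up; on top a flat 30 mm square green tag (57 mm up). Origin: centre of the underside, z up. Grip the coil block across y, 42 mm up.
- valve_red: The leaky valve; drip-line solenoid valve, upright, 95 to 160 g: black body 44 x 28 x 22 mm with grey spigots at both ends (72 mm long overall, along x); above it a black coil block 32 x 32 mm, from 30 to 54 mm up; on top a flat 30 mm square red tag (57 mm up). Origin: centre of the underside, z up. Grip the coil block across y, 42 mm up.
- tray: white tray, 104 (x) x 150 (y) mm, 18 mm high, walls and floor 5 mm thick; one low wall along x at y = 0 makes two halves, each 94 (x) x 67 (y) mm inside, centres at y = +36 and -36 mm, floor 5 mm above the underside. A valve fits with its spigots along the tray's x. Loose, 0.6 kg. Origin: centre of the underside, z up.
- saucer: round terracotta plant saucer, 150 mm across the rim, 18 mm high, flat floor about 110 mm across and 6 mm above its underside. Loose, 0.5 kg. Origin: centre of the underside, z up.
- cupboard: miniature blue wooden cupboard, fixed, 160 deep (x) x 200 wide (y) x 240 mm high. Origin: centre of the underside; its front with the door faces its own -x (sideways, to the robot's left, in the scene).
- cup_door (a joint): door angle in rad: 0 closed (start), 1.047 = 60 degrees, stop at 1.75. The upright hinge is at the cupboard's -y edge (nearer the robot); seen from above the door opens anticlockwise, its far free edge swinging out and towards the robot. Spring hinges pull it shut with 0.36 N m closed, 0.49 N m at 60 degrees (about 2 to 3 N at the handle); let go, it shuts.
- door_handle (a point): grip point on the brass handle, 198 mm above the work top, 42 mm below the cupboard's top. Handle: upright round bar, 10 mm thick, 30 mm clear of the door face, from 53 mm below this point to 22 mm above, a leg to the door at each end. Pinch it from above, a finger either side along the door face; it can turn in the grip. Axes turn with the door: -x out of its front, y away from the hinge, z up.
- door_hinge (a point): point on the door's upright hinge line, level with the grip point; the grip point is 160 mm along the closed door from it and 42 mm out.
- mint_pot: terracotta pot of mint, 110 mm across, 100 mm high, leaves to about 175 mm; stands beside the open door's path on the robot's side. Leave alone. Origin: centre of the underside.
- jug: white enamel jug with blue handle, about 105 mm across, 150 mm high. Leave alone. Origin: centre of the underside.
- bucket: small steel bucket, 125 mm across, 110 mm high. Leave alone. Origin: centre of the underside.
- fork: green plastic hand fork lying flat, 280 mm long, handle to its -x, 28 mm high. Leave alone. Origin: on the work top under the middle of the tool.
Mind the look-alikes: they are no part of the job. Leave any purple look-alike of the valve_red alone.

How it is judged (in metres and radians):
On the way, in this order (a step that is already met when the one before it is completed fails the run):
1. both green-tag valves stand in the tray, one in each half, the red-tag valve stands in the saucer, all let go (((x of valve_green_a in the frame of tray between -0.03 and 0.03 m and y of valve_green_a in the frame of tray between 0.014 and 0.06 m and z of each of valve_green_a, valve_green_b in the frame of tray below 0.01 m and angle between each of valve_green_a, valve_green_b's own z axis and vertical below 0.15 rad and x of valve_green_b in the frame of tray between -0.03 and 0.03 m and y of valve_green_b in the frame of tray between -0.06 and -0.014 m) or (x of valve_green_a in the frame of tray between -0.03 and 0.03 m and y of valve_green_a in the frame of tray between -0.06 and -0.014 m and z of each of valve_green_a, valve_green_b in the frame of tray below 0.01 m and angle between each of valve_green_a, valve_green_b's own z axis and vertical below 0.15 rad and x of valve_green_b in the frame of tray between -0.03 and 0.03 m and y of valve_green_b in the frame of tray between 0.014 and 0.06 m)) and horizontal distance between valve_red and saucer below 0.045 m and z of valve_red in the frame of saucer below 0.011 m and angle between valve_red's own z axis and vertical below 0.15 rad and contact force between the fingers and valve_green_a below 0.05 N and contact force between the fingers and valve_green_b below 0.05 N and contact force between the fingers and valve_red below 0.05 N and linear speed of each of valve_green_a, valve_green_b, valve_red below 0.03 m/s), for 0.2 s.
2. the door is held by the fingers at 60 degrees, within 7 degrees (value of joint cup_door between 0.925 and 1.169 rad and velocity of joint cup_door between -0.06 and 0.06 rad/s and contact force between the fingers and cup_door above 1 N), for 0.3 s.
At the end, for the whole second after the job is handed in: Door still at 60 +/- 7 degrees against its spring, pressed by the fingers with over 1 N and touched by nothing else; a green-tag valve standing on the floor of each tray half, within 30 mm of its middle along x; the red-tag one on the saucer floor within 45 mm of centre; all let go, at rest (all of step 1 and all of step 2 and contact force between cup_door and mint_pot below 0.05 N and contact force between cup_door and jug below 0.05 N and contact force between cup_door and bucket below 0.05 N and contact force between cup_door and fork below 0.05 N and contact force between cup_door and valve_green_a below 0.05 N and contact force between cup_door and valve_green_b below 0.05 N and contact force between cup_door and valve_red below 0.05 N and contact force between cup_door and tray below 0.05 N and contact force between cup_door and saucer below 0.05 N); the arm keeps its last pose, push and grip.
It fails at once if the mint pot is pushed more than 30 mm or tipped (distance of mint_pot from where it was at the start of the episode above 0.03 m or angle between mint_pot's own z axis and vertical above 0.35 rad).
It fails at once if the jug, bucket or hand fork is pushed more than 30 mm, or one of the first two tipped (distance of any of jug, bucket, fork from where it was at the start of the episode above 0.03 m or angle between any of jug, bucket's own z axis and vertical above 0.35 rad).
It fails at once if a valve is dropped: it falls free faster than 1 m/s (a fall of about 50 mm) ((contact force between the fingers and valve_green_a below 0.01 N and linear speed of valve_green_a above 1 m/s) or (contact force between the fingers and valve_green_b below 0.01 N and linear speed of valve_green_b above 1 m/s) or (contact force between the fingers and valve_red below 0.01 N and linear speed of valve_red above 1 m/s)).
It fails at once if the door is pushed into the mint pot (contact force between cup_door and mint_pot above 1 N).
It also fails if it takes over 72 s, if anything falls off the work surface, if the arm or the gripper's body presses on something with over 40 N, if the wrist force passes 120 N, or if a joint passes its speed limit or range.

## Working session

There is one attempt and no reset: what is moved stays moved. The work goes in short steps, Python scripts to look and compute and a shell command to move; the robot and the scene stay as the last step left them, time stands still between calls to the robot, and variables do not carry over. Pictures are saved under pics/ and viewed, at most 10 in all, crops included, and the job is handed in when it is done.

```bash
ls; mkdir -p pics; python3 - <<'E'
from cell import env
import cv2,numpy as np
o=env.get_obs(); print(o)
for n in ("top","side"):
    c=env.read_camera(n); np.savez(f"{n}0.npz",**c)
    cv2.imwrite(f"pics/{n}0.png",c["color"][:,:,::-1])
    print(n,c["fovy"],c["cx"],c["cy"],c["R"],c["t"])
E
```

```text
pics
{'time_s': 0.0, 'qpos': array([72.19724727, 18.4406305 , -4.0164022 , 83.17379833,  1.29596418,
       78.53890558, -3.26176073]), 'joint_velocities': array([-0.09390122,  0.07100956, -0.03383897,  0.09775553, -0.10594157,
        0.01637852,  0.05853116]), 'effort': array([ 4.98676254e-04, -4.91289675e+01, -4.03712187e-01, -3.12531531e+01,
       -6.38311403e-02,  4.38601209e-02,  1.63949699e-04]), 'tool_pos': array([ 0.20723852, -0.61555834,  0.24345344]), 'tool_rot': array([-1.79891962e+02,  6.24732450e-03,  1.86117419e+01]), 'force': array([-0.17138891,  0.70704536, -0.34814951]), 'wrist_torque': array([-0.01600338, -0.01174302,  0.02270149]), 'grasp_force': 0.0, 'grip_width': 0.08693397333370717}
top 44.79889737737162 324.64233827139003 197.33145371243012 [[-0.00988963 -0.99975262 -0.01992199]
 [-0.98040234  0.01361455 -0.19653471]
 [ 0.19675732  0.01758791 -0.98029446]] [0.12447724 0.59592855 1.65849078]
side 42.168262605325864 321.0049009104152 198.0067044018043 [[-0.98197254 -0.18880307 -0.00912844]
 [-0.12488646  0.68427595 -0.71844957]
 [ 0.14189185 -0.70435774 -0.69551915]] [0.57981796 0.09932337 1.63216282]
```

View pics/top0.png

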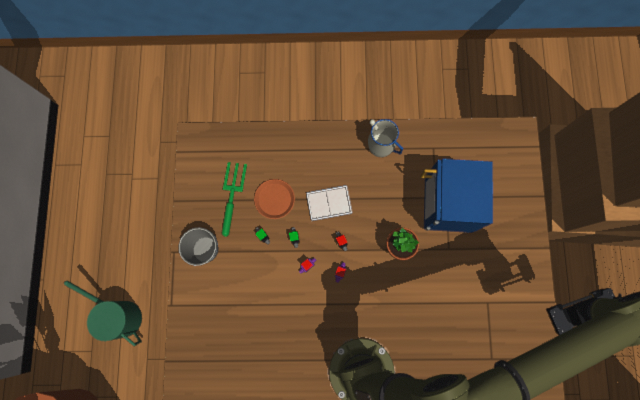

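View pics/side0.png

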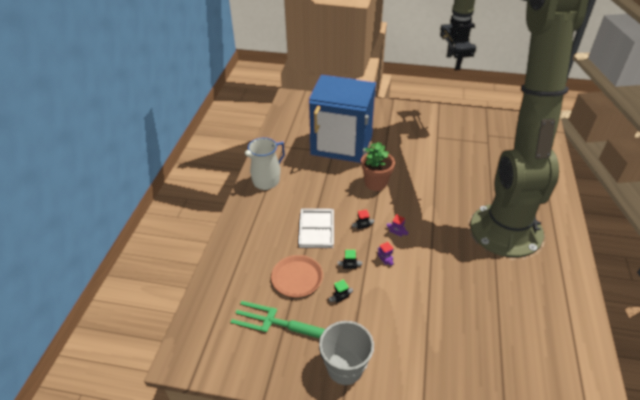

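Top view: green tags are at (261,234) and (294,236), with red tags at (341,240), (307,265) and (340,271). The last two seem to have purple bodies. The tray is at (329,203), the saucer at (274,198), the cupboard at (463,195) with its brass handle near (430,173), and the mint at (403,242). I'll measure these and confirm the red one in a crop.

```bash
cat > h.py <<'E'
import cv2,numpy as np
def load(n): return dict(np.load(n+".npz"))
def ray(c,px,z):
    px=np.atleast_2d(px).astype(float); f=200/np.tan(np.radians(float(c["fovy"]))/2)
    d=np.c_[(px[:,0]-c["cx"])/f,(px[:,1]-c["cy"])/f,np.ones(len(px))]@c["R"]
    o=-c["R"].T@c["t"]; return o+d*((z-o[2])/d[:,2])[:,None]
def pts(c,m):
    v,u=np.nonzero(m&(c["depth"]>0)); f=200/np.tan(np.radians(float(c["fovy"]))/2); z=c["depth"][v,u]
    return (np.c_[(u-c["cx"])/f,(v-c["cy"])/f,np.ones(len(u))]*z[:,None]-c["t"])@c["R"]
def hsv(c): return cv2.cvtColor(c["color"],cv2.COLOR_RGB2HSV)
def blobs(m,a=15):
    n,l,s,ce=cv2.connectedComponentsWithStats(m.astype(np.uint8)); return [(ce[i],s[i],l==i) for i in range(1,n) if s[i,4]>=a]
E
python3 - <<'E'
from h import *
np.set_printoptions(precision=4,suppress=True)
c=load("top0");H=hsv(c).astype(int);h,s,v=H[...,0],H[...,1],H[...,2]
cv2.imwrite("pics/crop0.png",cv2.resize(c["color"][215:290,240:360,::-1],None,fx=6,fy=6,interpolation=cv2.INTER_CUBIC))
for nm,z,m in [("green",.057,(h>50)&(h<70)&(s>180)&(v>100)),("red",.057,((h<4)|(h>176))&(s>200)&(v>100)),("white",.018,(s<40)&(v>170)),("terra",.018,(h>3)&(h<10)&(s>110)&(v>90)),("blue",.24,(h>100)&(h<118)&(s>180)&(v>60)),("brass",.2,(h>12)&(h<28)&(s>150)&(v>130))]:
    for ce,st,b in blobs(m,8):
        if st[1]<100: continue
        r=cv2.minAreaRect(np.argwhere(b)[:,::-1].astype(np.float32))
        box=ray(c,cv2.boxPoints(r),z); e=np.diff(box[:3],axis=0)
        P=pts(c,b)
        print(nm,ce.round(1),st[4],ray(c,ce,z)[0,:2],"edges",np.linalg.norm(e,axis=1),"yaw",np.degrees(np.arctan2(e[:,1],e[:,0])).round(1),"depthmed",np.median(P,axis=0) if len(P) else None)
E
```

```text
green [244.4 167.7] 9 [0.7111 0.4056] edges [0.0036 0.0186] yaw [ -90.9 -178.7] depthmed [0.7237 0.4166 0.0053]
green [227.4 169.2] 9 [0.7063 0.467 ] edges [0.0036 0.0149] yaw [ -90.9 -178.3] depthmed [0.7198 0.4788 0.0077]
green [229.8 204.8] 291 [0.5756 0.4547] edges [0.2197 0.0679] yaw [  -9.4 -102.3] depthmed [0.5805 0.4659 0.0216]
green [260.6 233.9] 72 [0.4703 0.3433] edges [0.0293 0.0301] yaw [ -51.3 -141.2] depthmed [0.4697 0.3433 0.0555]
green [293.3 236. ] 70 [0.4618 0.2285] edges [0.0288 0.0289] yaw [ -81.2 -170.5] depthmed [0.4617 0.2295 0.0566]
green [400.9 234.3] 12 [ 0.4628 -0.1471] edges [0.0104 0.0105] yaw [-90.7 177.6] depthmed [ 0.4519 -0.1337  0.1541]
green [409.9 235.7] 9 [ 0.4578 -0.178 ] edges [0.0078 0.0131] yaw [ -20.6 -109.5] depthmed [ 0.4476 -0.1662  0.1342]
green [409.7 247.8] 16 [ 0.4158 -0.1755] edges [0.0082 0.0257] yaw [ -79.4 -171.2] depthmed [ 0.4093 -0.1651  0.1216]
red [341.1 239.9] 76 [0.446  0.0616] edges [0.0282 0.0312] yaw [ -64.1 -154.5] depthmed [0.4458 0.0618 0.0562]
red [306.2 264.1] 64 [0.3635 0.1834] edges [0.0269 0.0292] yaw [ -52.  -14
[... 22329 characters left out ...]
19]
brass [134.1 375.4] 17 [0.0237 0.7013] edges [0.0092 0.0261] yaw [ -90.4 -176.2] depthmed [-0.1211  1.0806 -0.7539]
brass [139.7 380.4] 29 [0.0092 0.6832] edges [0.0138 0.038 ] yaw [ -84.4 -169.7] depthmed [-0.1472  1.0491 -0.7477]
brass [123.5 382.4] 22 [0.0038 0.7326] edges [0.0191 0.0227] yaw [ -53.6 -139.2] depthmed [-0.153   1.1299 -0.7552]
brass [135.1 382.6] 9 [0.003  0.6969] edges [0.0142 0.006 ] yaw [ -32.8 -121.3] depthmed [-0.1545  1.072  -0.7563]
brass [123.9 391.3] 53 [-0.0219  0.7293] edges [0.042  0.0256] yaw [ -49.7 -135.7] depthmed [-0.1941  1.1271 -0.7514]
brass [138. 392.] 17 [-0.0241  0.6862] edges [0.0122 0.0229] yaw [ -90.4 -176.2] depthmed [-0.2047  1.0543 -0.7501]
```

View pics/crop0.png

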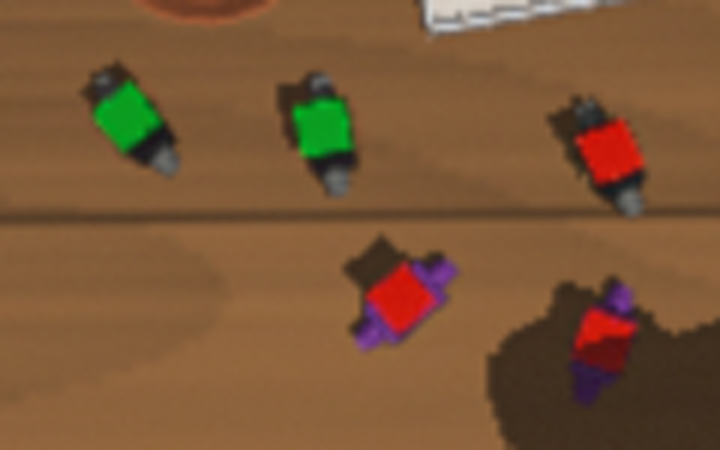

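Of the three red-tagged ones, (341,240) has a black body and grey spigots, so it is valve_red. Those at (307,265) and (340,271) are the purple look-alikes and get left alone. Next I'll measure the tray, saucer, cupboard and handle.

```bash
python3 - <<'E'
from h import *
np.set_printoptions(precision=4,suppress=True)
c=load("top0");H=hsv(c).astype(int);h,s,v=H[...,0],H[...,1],H[...,2]
roi=lambda a,b,x,y:np.pad(np.ones((b-a,y-x),bool),((a,400-b),(x,640-y)))
m=(s<60)&(v>140)&roi(180,225,300,360); q=np.argwhere(m)[:,::-1].astype(np.float32)
W=ray(c,q,.016)[:,:2].astype(np.float32); print("tray",cv2.minAreaRect(W))
m=(h<12)&(s>130)&(v>60)&roi(175,222,250,299); b=max(blobs(m),key=lambda t:t[1][4])[2]
W=ray(c,np.argwhere(b)[:,::-1],.018)[:,:2].astype(np.float32); print("saucer",cv2.minEnclosingCircle(W), "ell",cv2.fitEllipse(cv2.convexHull(W)))
for n in ("top0","side0"):
    c=load(n); P=pts(c,np.ones((400,640),bool)); C=c["color"][c["depth"]>0]
    hh=hsv(c)[c["depth"]>0].astype(int)
    k=(abs(P[:,2]-.24)<.01)&(abs(P[:,0]-.57)<.2)&(P[:,1]<-.15)&(P[:,1]>-.5)&(hh[:,0]>95)&(hh[:,0]<125)
    print(n,"cup top",cv2.minAreaRect(P[k][:,:2].astype(np.float32)),k.sum())
    k=(P[:,2]>.1)&(P[:,2]<.235)&(abs(P[:,0]-.63)<.08)&(abs(P[:,1]+.2)<.08)&(hh[:,0]<35)&(hh[:,0]>8)&(hh[:,1]>80)
    if k.any(): print("handle",k.sum(),np.median(P[k],0),P[k].min(0),P[k].max(0))
    k=(abs(P[:,2]-.1)<.012)&(abs(P[:,0]-.43)<.1)&(abs(P[:,1]+.15)<.1)&(hh[:,0]<12)
    print("mintrim",cv2.minEnclosingCircle(P[k][:,:2].astype(np.float32)))
E
```

```text
tray ((0.5856227874755859, 0.10224573314189911), (0.10528651624917984, 0.1515459269285202), 9.730478286743164)
saucer ((0.6045979261398315, 0.3027079105377197), 0.07532553374767303) ell ((0.6047405004501343, 0.30279600620269775), (0.1467672437429428, 0.14818991720676422), 135.15518188476562)
top0 cup top ((0.5785905718803406, -0.3273886442184448), (0.1762697547674179, 0.2012661248445511), 85.8004150390625) 3417
handle 92 [ 0.6468 -0.2229  0.2023] [ 0.6418 -0.2473  0.1365] [ 0.6755 -0.2049  0.2298]
mintrim ((0.42708465456962585, -0.14417782425880432), 0.05508529394865036)
side0 cup top ((0.5743559002876282, -0.3249370753765106), (0.18804816901683807, 0.20257283747196198), 84.8974838256836) 1667
handle 78 [ 0.646  -0.2089  0.2031] [ 0.6397 -0.2532  0.1433] [ 0.6617 -0.1955  0.2257]
mintrim ((0.4485982060432434, -0.16776587069034576), 0.09356263279914856)
```

```bash
cat > to.py <<'E'
# python3 to.py x y z yaw [x y z yaw ...]: row units (6 numbers) from the current pose
import sys,numpy as np
from scipy.spatial.transform import Rotation as R
from cell import env
o=env.get_obs(); R0=R.from_euler("xyz",o["tool_rot"],degrees=True)
a=np.array(sys.argv[1:],float).reshape(-1,4)
for w in a:
    d=R0.inv().apply(w[:3]-o["tool_pos"])/.03
    t=(R0.inv()*R.from_euler("xyz",[180,0,w[3]],degrees=True)).as_rotvec(degrees=True)/6
    print(",".join("%.2f"%v for v in np.r_[d,t]))
print(o["time_s"],o["tool_pos"].round(4),o["tool_rot"].round(1),o["qpos"].round(0))
E
python3 to.py .207 -.616 .34 18.6 .5 -.3 .34 20 .446 .062 .30 25.5
```

```text
-0.01,0.00,-3.21,-0.02,0.00,0.00
12.61,-6.86,-3.20,-0.02,0.00,-0.23
14.75,-18.87,-1.85,-0.02,0.00,-1.15
0.1 [ 0.2072 -0.6156  0.2436] [-179.9    0.    18.6] [72. 18. -4. 83.  1. 79. -3.]
```

```bash
python3 -m creep '[87,0,0,-3.2,0,0,0, 87,0,0,-3.2,0,0,0, 87,12.6,-6.9,-3.2,0,0,0, 87,12.6,-6.9,-3.2,0,0,0, 87,12.6,-6.9,-3.2,0,0,0, 87,12.6,-6.9,-3.2,0,0,0, 87,12.6,-6.9,-3.2,0,0,0, 87,12.6,-6.9,-3.2,0,0,0, 87,12.6,-6.9,-3.2,0,0,0, 87,12.6,-6.9,-3.2,0,0,0, 87,12.6,-6.9,-3.2,0,0,0, 87,12.6,-6.9,-3.2,0,0,0]' 20; python3 to.py .446 .062 .25 25.5
```

```text
time_s: 1.3
tool_pos: [0.5033, -0.2929, 0.3401]
tool_rot: [-179.9, -0.1, 19.2]
force: [0.3, -0.1, 0.6]
grip_width: 0.0867
grasp_force: 0.0
2.08,-11.79,3.04,-0.02,-0.02,-1.05
1.3 [ 0.5033 -0.2929  0.3401] [-1.799e+02 -1.000e-01  1.920e+01] [ 46.  10. -21.  84.   3.  87. -46.]
```

```bash
python3 -m creep '[87,2.1,-11.8,3,0,0,-1, 87,2.1,-11.8,3,0,0,-1, 87,2.1,-11.8,3,0,0,-1, 87,2.1,-11.8,3,0,0,-1, 87,2.1,-11.8,3,0,0,-1, 87,2.1,-11.8,3,0,0,-1, 87,2.1,-11.8,3,0,0,-1, 87,2.1,-11.8,3,0,0,-1, 87,2.1,-11.8,3,0,0,-1, 87,2.1,-11.8,3,0,0,-1, 87,2.1,-11.8,3,0,0,-1]'; python3 - <<'E'
from cell import env
from h import *
c=env.read_camera("wrist"); np.savez("w1.npz",**c); cv2.imwrite("pics/w1.png",c["color"][:,:,::-1])
H=hsv(c).astype(int);h,s,v=H[...,0],H[...,1],H[...,2]
for nm,m in (("red",((h<4)|(h>176))&(s>200)&(v>60)),("green",(h>50)&(h<70)&(s>180)&(v>60))):
  for ce,st,b in blobs(m,300):
    W=ray(c,np.argwhere(b)[:,::-1],.057)[:,:2].astype(np.float32); print(nm,ce,st[4],cv2.minAreaRect(W))
print(env.get_obs()["tool_pos"],-c["R"].T@c["t"])
E
```

```text
time_s: 2.4
tool_pos: [0.4467, 0.0543, 0.2507]
tool_rot: [180.0, -0.0, 24.4]
force: [0.2, -0.7, 0.2]
grip_width: 0.0869
grasp_force: 0.0
red [197.25477707 202.68789809] 471 ((0.36448103189468384, 0.1827079802751541), (0.028481753543019295, 0.02837558090686798), 41.3581428527832)
green [82.31680441 56.17906336] 726 ((0.4714328646659851, 0.3419800400733948), (0.029391421005129814, 0.02964976616203785), 39.548240661621094)
green [184.7247191  109.63483146] 712 ((0.46404311060905457, 0.22757534682750702), (0.02922859787940979, 0.029513387009501457), 8.837655067443848)
[0.44677216 0.05436126 0.25072244] [0.5235412  0.08843705 0.39087625]
```

View pics/w1.png

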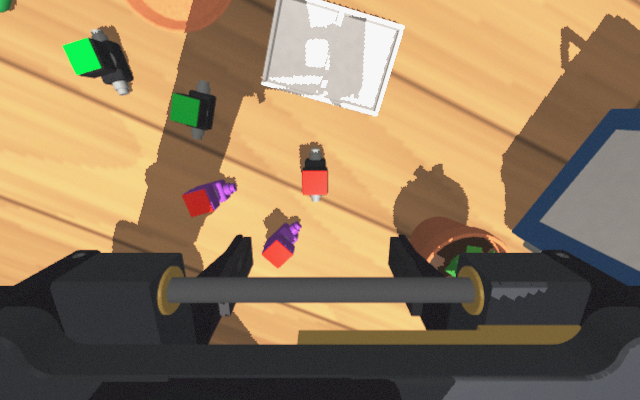

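Wrist view: the red-tag, black-bodied valve is at (315,180), the purple ones at (205,200) and (282,245), the greens at (82,56) and (185,110), and the tray at (335,55). The wrist green positions agree with the top view.

```bash
python3 - <<'E'
from h import *
c=load("w1");H=hsv(c).astype(int);h,s,v=H[...,0],H[...,1],H[...,2]
for ce,st,b in blobs(((h<6)|(h>174))&(s>140)&(v>120),200):
    W=ray(c,np.argwhere(b)[:,::-1],.057)[:,:2].astype(np.float32); print(ce,st[4],cv2.minAreaRect(W))
m=(s<60)&(v>150);b=max(blobs(m),key=lambda t:t[1][4]*(t[0][1]<150))[2]
E
python3 to.py .446 .062 .10 25 .446 .062 .045 25
```

```text
[314.05610561 181.68151815] 606 ((0.4479963779449463, 0.061762064695358276), (0.02980796806514263, 0.029364852234721184), 24.392471313476562)
[197.25555556 202.84074074] 540 ((0.36416271328926086, 0.1824972927570343), (0.029470626264810562, 0.029420392587780952), 39.21923828125)
[276.72421525 253.57174888] 446 ((0.33981186151504517, 0.06702831387519836), (0.02907305769622326, 0.029144123196601868), 68.86974334716797)
0.08,-0.24,5.02,0.00,-0.00,-0.10
0.08,-0.24,6.86,0.00,-0.00,-0.10
2.45 [0.4468 0.0544 0.2507] [180.   -0.   24.4] [ 31.  -6. -38. 108.  -4.  77. -72.]
```

```bash
python3 -m creep '[87,0.1,-0.24,5,0,0,-0.1, 87,0.1,-0.24,5,0,0,-0.1, 87,0.1,-0.24,5,0,0,-0.1, 87,0.1,-0.24,5,0,0,-0.1, 87,0.1,-0.24,6.85,0,0,-0.1, 87,0.1,-0.24,6.85,0,0,-0.1, 87,0.1,-0.24,6.85,0,0,-0.1, 20,0.1,-0.24,6.85,0,0,-0.1, 20,0.1,-0.24,6.85,0,0,-0.1, 20,0.1,-0.24,6.85,0,0,-0.1, 20,0.1,-0.24,6.85,0,0,-0.1, 20,0.1,-0.24,6.85,0,0,-0.1]' 20; python3 to.py .4468 .062 .12 24.5 .605 .303 .12 24.5 .605 .303 .053 24.5
```

```text
time_s: 3.65
tool_pos: [0.4463, 0.0641, 0.0455]
tool_rot: [180.0, -0.0, 25.2]
force: [-0.6, -0.1, -0.8]
grip_width: 0.0549
grasp_force: 0.0
-0.01,0.07,-2.48,0.01,-0.01,0.12
8.18,-4.95,-2.48,0.01,-0.01,0.12
8.18,-4.95,-0.25,0.01,-0.01,0.12
3.65 [0.4463 0.0641 0.0455] [180.   -0.   25.2] [ 28.   9. -41. 121.   8.  52. -83.]
```

```bash
python3 -m creep '[20,0,0,0,0,0,0, 20,0,0,0,0,0,0, 20,0,0,0,0,0,0, 20,0,0,0,0,0,0, 20,0,0,0,0,0,0, 20,0,0,0,0,0,0, 20,0,0,-0.8,0,0,0, 20,0,0,-1.6,0,0,0, 20,0,0,-2.4,0,0,0, 20,0,0,-2.4,0,0,0]' 20; python3 to.py .605 .303 .12 24.5 .605 .303 .053 24.5
```

```text
time_s: 4.65
tool_pos: [0.4481, 0.0646, 0.1197]
tool_rot: [179.8, -0.3, 25.2]
force: [-0.1, -0.3, -1.2]
grip_width: 0.0319
grasp_force: 20.0
8.12,-4.96,0.01,0.03,-0.05,0.12
8.10,-4.97,2.25,0.03,-0.05,0.12
4.65 [0.4481 0.0646 0.1197] [179.8  -0.3  25.2] [ 30.   2. -42. 118.   2.  60. -77.]
```

```bash
python3 -m creep '[20,1.4,-0.85,0,0,0,0, 20,2.8,-1.7,0,0,0,0, 20,4.1,-2.5,0,0,0,0, 20,5.5,-3.4,0,0,0,0, 20,6.8,-4.2,0,0,0,0, 20,8.1,-4.95,0,0,0,0, 20,8.1,-4.95,0,0,0,0, 20,8.1,-4.95,1,0,0,0, 20,8.1,-4.95,1.7,0,0,0, 20,8.1,-4.95,1.7,0,0,0]'; python3 to.py .605 .303 .0525 25.3
```

```text
time_s: 5.65
tool_pos: [0.5995, 0.2997, 0.0607]
tool_rot: [180.0, 0.5, 25.2]
force: [-0.7, -0.9, -2.5]
grip_width: 0.0314
grasp_force: 20.0
0.22,-0.02,0.27,0.00,0.09,-0.01
5.65 [0.5995 0.2997 0.0607] [180.    0.5  25.2] [   1.   36.  -41.   89.   25.   65. -110.]
```

```bash
python3 - <<'E'
from cell import env
from h import *
c=env.read_camera("wrist"); np.savez("w2.npz",**c); cv2.imwrite("pics/w2.png",c["color"][:,:,::-1])
E
```

```text
(no output)
```

View pics/w2.png

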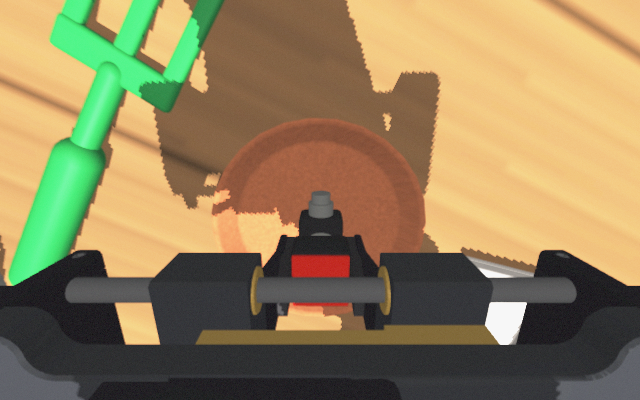

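The valve is held upright and centred over the saucer (red tag at 320,280). I'll lower and release it.

```bash
python3 -m creep '[20,0.1,0,0.15,0,0.05,0, 20,0.2,0,0.27,0,0.09,0, 20,0.2,0,0.27,0,0.09,0, 20,0.2,0,0.3,0,0.09,0]'; python3 to.py .605 .303 .0515 25.3
```

```text
time_s: 6.1
tool_pos: [0.6085, 0.3047, 0.0577]
tool_rot: [180.0, -0.6, 25.2]
force: [0.1, 0.2, -0.7]
grip_width: 0.0321
grasp_force: 20.0
-0.13,0.00,0.21,0.00,-0.10,-0.02
6.1 [0.6085 0.3047 0.0577] [180.   -0.6  25.2] [   1.   36.  -41.   89.   26.   64. -111.]
```

```bash
python3 -m creep '[20,-0.12,0,0,0,-0.1,0, 20,-0.12,0,0.1,0,-0.1,0, 20,-0.12,0,0.1,0,-0.1,0, 20,-0.12,0,0.1,0,-0.1,0, 20,-0.12,0,0.1,0,-0.1,0]'; python3 to.py .605 .303 .0515 25.3
```

```text
time_s: 6.6
tool_pos: [0.6049, 0.3031, 0.054]
tool_rot: [180.0, 0.1, 25.2]
force: [-0.6, 1.0, -0.7]
grip_width: 0.0319
grasp_force: 20.0
0.00,0.00,0.08,0.00,0.01,-0.01
6.6 [0.6049 0.3031 0.054 ] [1.80e+02 1.00e-01 2.52e+01] [   1.   36.  -41.   89.   25.   64. -111.]
```

Down the last 2.5 mm, release, rise.

```bash
python3 -m creep '[20,0,0,0.04,0,0,0, 20,0,0,0.08,0,0,0, 20,0,0,0.08,0,0,0, 20,0,0,0.08,0,0,0, 60,0,0,0.08,0,0,0, 60,0,0,0.08,0,0,0, 60,0,0,0.08,0,0,0, 60,0,0,0.08,0,0,0, 60,0,0,0.08,0,0,0, 60,0,0,-0.9,0,0,0, 60,0,0,-1.9,0,0,0, 60,0,0,-2.5,0,0,0]'; python3 to.py .4712 .3425 .13 39.5
```

```text
time_s: 7.8
tool_pos: [0.6057, 0.3038, 0.1315]
tool_rot: [-180.0, -0.1, 25.2]
force: [0.5, 0.4, 0.6]
grip_width: 0.0601
grasp_force: 0.0
-3.51,-3.08,0.04,0.00,-0.02,-2.38
7.8 [0.6057 0.3038 0.1315] [-1.80e+02 -1.00e-01  2.52e+01] [   2.   32.  -43.   85.   23.   71. -109.]
```

```bash
python3 -m creep '[75,-1.2,-1,0,0,0,-0.8, 80,-2.4,-2,0,0,0,-1.6, 80,-3.5,-3.07,0,0,0,-2.38, 80,-3.5,-3.07,0,0,0,-2.38, 80,-3.5,-3.07,0,0,0,-2.38, 80,-3.5,-3.07,0,0,0,-2.38]'; python3 to.py .4712 .3425 .045 39.5
```

```text
time_s: 8.4
tool_pos: [0.4721, 0.3408, 0.1291]
tool_rot: [180.0, 0.0, 39.4]
force: [0.1, -0.2, -0.4]
grip_width: 0.0797
grasp_force: 0.0
0.01,-0.06,2.80,0.01,0.01,-0.02
8.4 [0.4721 0.3408 0.1291] [180.    0.   39.4] [   3.   23.  -51.  100.   19.   67. -103.]
```

```bash
python3 -m creep '[80,0,-0.04,1.2,0,0,0, 70,0,-0.04,2.4,0,0,0, 60,0,-0.04,2.8,0,0,0, 50,0,-0.04,2.8,0,0,0, 20,0,-0.04,2.8,0,0,0, 20,0,-0.04,2.8,0,0,0, 20,0,-0.04,2.8,0,0,0, 20,0,-0.04,2.8,0,0,0, 20,0,-0.04,2.8,0,0,0, 20,0,-0.04,2.8,0,0,0, 20,0,-0.04,2.8,0,0,0, 20,0,-0.04,2.8,0,0,0]'; python3 to.py .4712 .3425 .12 39.5
```

```text
time_s: 9.6
tool_pos: [0.4704, 0.3431, 0.0462]
tool_rot: [180.0, -0.0, 39.5]
force: [-0.6, -0.5, 6.2]
grip_width: 0.0317
grasp_force: 20.0
0.01,0.03,-2.46,0.00,-0.01,-0.00
9.6 [0.4704 0.3431 0.0462] [180.   -0.   39.5] [   0.   28.  -48.  103.   24.   59. -107.]
```

```bash
python3 to.py .5795 .1377 .125 9.7; python3 -m creep '[20,0,0,-0.9,0,0,0, 20,0,0,-1.8,0,0,0, 20,0,0,-2.6,0,0,0, 20,0,0,-2.6,0,0,0]'; python3 to.py .5795 .1377 .125 9.7
```

```text
-1.55,7.60,-2.63,0.00,-0.01,4.97
9.6 [0.4704 0.3431 0.0462] [180.   -0.   39.5] [   0.   28.  -48.  103.   24.   59. -107.]
time_s: 10.0
tool_pos: [0.4714, 0.344, 0.126]
tool_rot: [180.0, -0.3, 39.5]
force: [0.8, -0.1, -1.0]
grip_width: 0.0321
grasp_force: 20.0
-1.59,7.60,0.03,-0.00,-0.04,4.96
10.0 [0.4714 0.344  0.126 ] [180.   -0.3  39.5] [   3.   23.  -51.  100.   19.   66. -104.]
```

```bash
python3 -m creep '[20,-0.2,1.1,0,0,0,0.7, 20,-0.45,2.2,0,0,0,1.4, 20,-0.7,3.3,0,0,0,2.1, 20,-0.9,4.4,0,0,0,2.8, 20,-1.1,5.5,0,0,0,3.5, 20,-1.35,6.6,0,0,0,4.2, 20,-1.58,7.6,0,0,0,4.96, 20,-1.58,7.6,0,0,0,4.96, 20,-1.58,7.6,1,0,0,4.96, 20,-1.58,7.6,1.6,0,0,4.96, 20,-1.58,7.6,1.6,0,0,4.96, 20,-1.58,7.6,1.6,0,0,4.96]'; python3 - <<'E'
from cell import env
from h import *
c=env.read_camera("wrist"); np.savez("w3.npz",**c); cv2.imwrite("pics/w3.png",c["color"][:,:,::-1])
E
python3 to.py .5795 .1377 .054 9.7
```

```text
time_s: 11.2
tool_pos: [0.5779, 0.1369, 0.0747]
tool_rot: [-180.0, 0.1, 9.8]
force: [-0.4, 0.4, -1.1]
grip_width: 0.0319
grasp_force: 20.0
0.03,-0.02,0.72,-0.00,0.00,0.01
11.25 [0.5786 0.1371 0.0756] [-180.     0.     9.7] [  17.   25.  -40.  101.   18.   61. -109.]
```

View pics/w3.png

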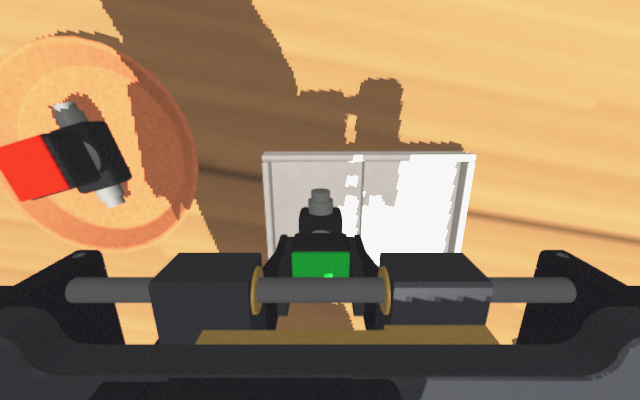

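The red valve stands mid-saucer (85,155). The held valve (320,265) is aligned with the tray and centred over its left half.

```bash
python3 -m creep '[20,0.03,-0.02,0.3,0,0,0, 20,0.03,-0.02,0.6,0,0,0, 20,0.03,-0.02,0.72,0,0,0, 20,0.03,-0.02,0.8,0,0,0, 20,0.03,-0.02,0.8,0,0,0, 20,0.03,-0.02,0.8,0,0,0]'; python3 to.py .5795 .1377 .0515 9.7
```

```text
time_s: 11.85
tool_pos: [0.5791, 0.1373, 0.0512]
tool_rot: [180.0, 0.0, 9.7]
force: [-0.3, -0.7, 0.1]
grip_width: 0.0318
grasp_force: 20.0
0.01,-0.01,-0.01,0.00,0.01,0.01
11.85 [0.5791 0.1373 0.0512] [180.    0.    9.7] [  16.   27.  -39.  102.   19.   59. -110.]
```

```bash
python3 -m creep '[52,0,0,0,0,0,0, 52,0,0,0,0,0,0, 52,0,0,0,0,0,0, 52,0,0,0,0,0,0, 52,0,0,-0.6,0,0,0, 52,0,0,-1.6,0,0,0, 52,0,0,-2.6,0,0,0, 52,0,0,-2.6,0,0,0]'; python3 to.py .463 .228 .13 9.2
```

```text
time_s: 12.65
tool_pos: [0.5819, 0.1384, 0.1336]
tool_rot: [180.0, -0.4, 9.7]
force: [0.3, 0.0, 0.3]
grip_width: 0.0519
grasp_force: 0.0
-3.40,-3.61,0.10,0.00,-0.07,0.09
12.65 [0.5819 0.1384 0.1336] [180.   -0.4   9.7] [  18.   21.  -41.   98.   15.   66. -107.]
```

```bash
python3 -m creep '[80,-1.1,-1.2,0,0,0,0, 80,-2.2,-2.4,0,0,0,0, 80,-3.35,-3.6,0,0,0,0.08, 80,-3.35,-3.6,0,0,0,0.08, 80,-3.35,-3.6,0,0,0,0.08, 80,-3.35,-3.6,0,0,0,0.08]'; python3 to.py .463 .228 .045 9.2
```

```text
time_s: 13.25
tool_pos: [0.4627, 0.2256, 0.1289]
tool_rot: [180.0, 0.0, 9.2]
force: [-0.1, -0.8, -0.2]
grip_width: 0.0792
grasp_force: 0.0
0.02,-0.08,2.80,0.01,0.01,-0.01
13.25 [0.4627 0.2256 0.1289] [180.    0.    9.2] [  14.   12.  -47.  109.   10.   63. -117.]
```

```bash
python3 -m creep '[80,0,-0.06,1.2,0,0,0, 70,0,-0.06,2.4,0,0,0, 60,0,-0.06,2.79,0,0,0, 50,0,-0.06,2.79,0,0,0, 20,0,-0.06,2.79,0,0,0, 20,0,-0.06,2.79,0,0,0, 20,0,-0.06,2.79,0,0,0, 20,0,-0.06,2.79,0,0,0, 20,0,-0.06,2.79,0,0,0, 20,0,-0.06,2.79,0,0,0, 20,0,-0.06,2.79,0,0,0, 20,0,-0.06,2.79,0,0,0]'; python3 to.py .5917 .0667 .125 9.7;python3 -m creep '[20,0,0,-0.9,0,0,0, 20,0,0,-1.8,0,0,0, 20,0,0,-2.6,0,0,0, 20,0,0,-2.6,0,0,0, 20,0,0,-2.6,0,0,0]'; python3 to.py .5917 .0667 .125 9.7
```

```text
time_s: 14.45
tool_pos: [0.4622, 0.2287, 0.0464]
tool_rot: [180.0, -0.0, 9.3]
force: [-0.6, -1.1, 6.8]
grip_width: 0.0319
grasp_force: 20.0
3.39,6.03,-2.61,0.01,-0.01,-0.07
14.45 [0.4622 0.2287 0.0464] [180.   -0.    9.3] [  10.   19.  -44.  113.   16.   55. -123.]
time_s: 14.95
tool_pos: [0.4613, 0.2281, 0.123]
tool_rot: [179.9, 0.1, 9.2]
force: [-0.6, -0.6, -0.5]
grip_width: 0.032
grasp_force: 20.0
3.43,6.01,-0.06,0.01,0.01,-0.08
14.95 [0.4613 0.2281 0.123 ] [1.799e+02 1.000e-01 9.200e+00] [  14.   12.  -47.  109.   10.   63. -118.]
```

```bash
python3 -m creep '[20,0.6,1,-0.5,0,0,0, 20,1.1,2,-0.5,0,0,0, 20,1.7,3,-0.5,0,0,0, 20,2.3,4,-0.5,0,0,0, 20,2.8,5,-0.5,0,0,0, 20,3.42,6.01,-0.5,0,0,-0.08, 20,3.42,6.01,-0.5,0,0,-0.08, 20,3.42,6.01,0.6,0,0,-0.08, 20,3.42,6.01,1.5,0,0,-0.08, 20,3.42,6.01,1.5,0,0,-0.08, 20,3.42,6.01,1.5,0,0,-0.08]'; python3 - <<'E'
from cell import env
from h import *
c=env.read_camera("wrist"); np.savez("w4.npz",**c); cv2.imwrite("pics/w4.png",c["color"][:,:,::-1])
E
python3 to.py .5917 .0667 .0515 9.7
```

```text
time_s: 16.05
tool_pos: [0.5906, 0.0673, 0.0772]
tool_rot: [-180.0, 0.2, 9.8]
force: [0.2, 0.0, -1.1]
grip_width: 0.0316
grasp_force: 20.0
-0.00,0.03,0.90,-0.00,0.01,0.01
16.1 [0.5917 0.0675 0.0786] [-1.8e+02  1.0e-01  9.8e+00] [  22.   24.  -38.  100.   17.   61. -102.]
```

View pics/w4.png

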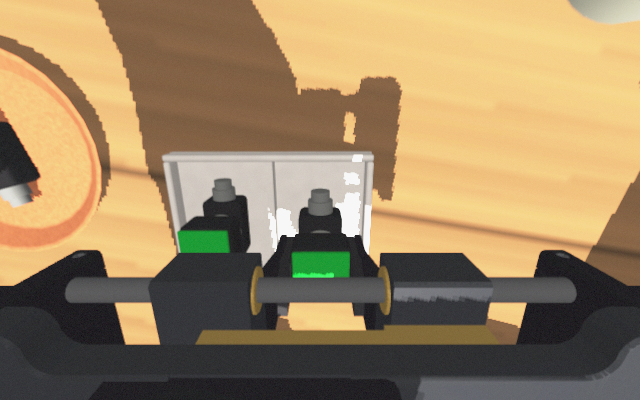

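The first green valve stands upright in the left half (205,240). The second (320,265) is centred over the right half, so I'll lower it.

```bash
python3 -m creep '[20,0,0.02,0.3,0,0,0, 20,0,0.02,0.6,0,0,0, 20,0,0.02,0.8,0,0,0, 20,0,0.02,0.9,0,0,0, 20,0,0.02,0.9,0,0,0, 20,0,0.02,0.9,0,0,0]'; python3 to.py .5917 .0667 .0515 9.7
```

```text
time_s: 16.7
tool_pos: [0.5919, 0.0664, 0.0514]
tool_rot: [180.0, 0.0, 9.7]
force: [0.2, -0.2, -1.7]
grip_width: 0.0317
grasp_force: 20.0
-0.01,-0.01,-0.00,0.00,0.01,0.01
16.7 [0.5919 0.0664 0.0514] [180.    0.    9.7] [  22.   26.  -37.  102.   18.   59. -103.]
```

```bash
python3 -m creep '[20,0,0,0.03,0,0,0, 52,0,0,0.03,0,0,0, 52,0,0,0.03,0,0,0, 52,0,0,0.03,0,0,0, 52,0,0,0.03,0,0,0, 52,0,0,-0.6,0,0,0, 52,0,0,-1.6,0,0,0, 52,0,0,-3.1,0,0,0, 52,0,0,-4.6,0,0,0, 52,0,0,-6.2,0,0,0, 52,0,0,-7.8,0,0,0, 52,0,0,-9.3,0,0,0]'; python3 -m creep '[52,0,0,-1,0,0,0, 52,0,0,-1,0,0,0]'; python3 to.py .6 -.10 .36 47 .645 -.28 .36 85.5
```

```text
time_s: 17.9
tool_pos: [0.5919, 0.0666, 0.3329]
tool_rot: [180.0, -0.0, 9.7]
force: [2.3, 0.2, 0.1]
grip_width: 0.0521
grasp_force: 0.0
time_s: 18.1
tool_pos: [0.5939, 0.0674, 0.3658]
tool_rot: [179.9, -0.5, 9.7]
force: [-0.1, 0.6, -0.6]
grip_width: 0.0519
grasp_force: 0.0
-0.74,5.54,0.19,0.04,-0.07,-6.21
-0.28,11.70,0.20,0.06,-0.06,-12.63
18.1 [0.5939 0.0674 0.3658] [179.9  -0.5   9.7] [ 25.  14. -41.  78.   9.  91. -96.]
```

```bash
python3 -m creep '[52,-0.3,11.7,0,0,0,-12.6, 52,-0.3,11.7,0,0,0,-12.6, 52,-0.3,11.7,0,0,0,-12.6, 52,-0.3,11.7,0,0,0,-12.6, 52,-0.3,11.7,0,0,0,-12.6, 52,-0.3,11.7,0,0,0,-12.6, 52,-0.3,11.7,0,0,0,-12.6, 52,-0.3,11.7,0,0,0,-12.6, 52,-0.3,11.7,0,0,0,-12.6, 52,-0.3,11.7,0,0,0,-12.6, 52,-0.3,11.7,0,0,0,-12.6, 52,-0.3,11.7,0,0,0,-12.6]'; python3 - <<'E'
from cell import env
from h import *
for n,k in (("wrist","w5"),("top","top5"),("side","side5")):
    c=env.read_camera(n); np.savez(k+".npz",**c); cv2.imwrite(f"pics/{k}.png",c["color"][:,:,::-1])
E
python3 to.py .645 -.28 .36 85.5
```

```text
time_s: 19.3
tool_pos: [0.6426, -0.2803, 0.3603]
tool_rot: [-179.9, 0.0, 85.3]
force: [0.3, 0.0, -0.5]
grip_width: 0.0517
grasp_force: 0.0
0.02,0.08,0.02,-0.01,0.01,-0.03
19.45 [ 0.6426 -0.2804  0.3607] [-1.80e+02  1.00e-01  8.53e+01] [ 47.  29. -43.  62.  19.  96.   6.]
```

View pics/w5.png

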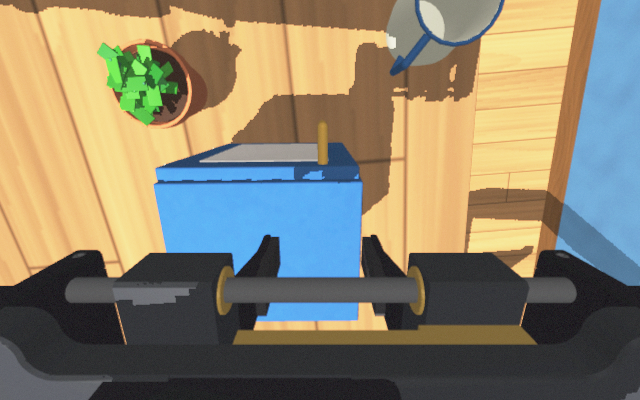

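Wrist view: the brass handle is at (322,120–162) in front of the door's top edge (row ~150), and the cupboard's top front edge runs (157,183)–(361,181). The mint at (150,80) is well to the left.

```bash
python3 - <<'E'
from h import *
np.set_printoptions(precision=4,suppress=True)
for n in ("w5","side5","top5"):
    c=load(n);H=hsv(c).astype(int);ok=c["depth"]>0
    P=pts(c,np.ones((400,640),bool));hh=H[ok]; vu=np.argwhere(ok)
    k=(P[:,2]>.12)&(P[:,2]<.235)&(abs(P[:,0]-.645)<.05)&(P[:,1]>-.24)&(P[:,1]<-.17)&(hh[:,0]<32)&(hh[:,0]>8)&(hh[:,1]>90)
    Q=P[k]; print(n,len(Q))
    for z in (.15,.165,.18,.195,.21,.22):
        q=Q[abs(Q[:,2]-z)<.008]
        if len(q): print(z,len(q),np.median(q,0),q.min(0)[:2],q.max(0)[:2])
    k=(abs(P[:,2]-.24)<.006)&(abs(P[:,0]-.57)<.2)&(P[:,1]<-.2)&(P[:,1]>-.5)&(hh[:,0]>95)&(hh[:,0]<125)
    print(cv2.minAreaRect(P[k][:,:2].astype(np.float32)))
c=load("w5");print(ray(c,[[157,183],[361,181]],.24), ray(c,[[322,124],[318.,162],[327,162]],.22))
E
```

```text
w5 362
0.15 1 [ 0.6521 -0.2065  0.1478] [ 0.6521 -0.2065] [ 0.6521 -0.2065]
0.165 2 [ 0.6519 -0.207   0.1701] [ 0.6497 -0.2071] [ 0.6541 -0.2069]
0.18 4 [ 0.6519 -0.2068  0.1816] [ 0.6485 -0.2075] [ 0.6541 -0.2065]
0.195 4 [ 0.6539 -0.2071  0.1902] [ 0.6518 -0.2088] [ 0.6559 -0.2064]
0.21 4 [ 0.6492 -0.207   0.2134] [ 0.6476 -0.2083] [ 0.6536 -0.2067]
0.22 351 [ 0.6507 -0.2229  0.2244] [ 0.645  -0.2399] [ 0.6562 -0.2064]
((0.5805785655975342, -0.32748109102249146), (0.17281748354434967, 0.19938790798187256), 85.5309066772461)
side5 47
0.15 5 [ 0.6446 -0.2029  0.1529] [ 0.6423 -0.2332] [ 0.6488 -0.1996]
0.165 15 [ 0.6452 -0.2035  0.1655] [ 0.6413 -0.2122] [ 0.6503 -0.1989]
0.18 9 [ 0.6459 -0.2035  0.1821] [ 0.6413 -0.2109] [ 0.6499 -0.2014]
0.195 4 [ 0.647  -0.2065  0.1914] [ 0.645  -0.2112] [ 0.6499 -0.2035]
0.21 4 [ 0.6477 -0.2023  0.2095] [ 0.6471 -0.2046] [ 0.6482 -0.1994]
0.22 13 [ 0.6468 -0.216   0.2203] [ 0.6429 -0.2361] [ 0.6499 -0.1984]
((0.5749373435974121, -0.3231339156627655), (0.18019267916679382, 0.20174244046211243), 86.4435806274414)
top5 76
0.15 25 [ 0.6473 -0.2236  0.151 ] [ 0.6433 -0.2368] [ 0.6526 -0.2051]
0.165 4 [ 0.6482 -0.2062  0.166 ] [ 0.645  -0.2106] [ 0.6503 -0.2051]
0.18 4 [ 0.6466 -0.2082  0.1788] [ 0.6447 -0.2112] [ 0.6495 -0.2068]
0.195 4 [ 0.6452 -0.2095  0.1961] [ 0.6443 -0.2122] [ 0.6462 -0.2076]
0.21 5 [ 0.6459 -0.2082  0.2104] [ 0.6451 -0.2208] [ 0.6504 -0.2056]
0.22 31 [ 0.647  -0.2192  0.2236] [ 0.6421 -0.2391] [ 0.6539 -0.2069]
((0.5808866024017334, -0.28615427017211914), (0.09238208830356598, 0.19991223514080048), 85.77249908447266)
[[ 0.4915 -0.2483  0.24  ]
 [ 0.6839 -0.2623  0.24  ]] [[ 0.6515 -0.2083  0.22  ]
 [ 0.6446 -0.2443  0.22  ]
 [ 0.6535 -0.2451  0.22  ]]
```

```bash
python3 to.py .649 -.21 .36 85.8; python3 -m creep '[52,1.2,0,0,0,0,0, 52,2.37,0,0,0,0,-0.08, 52,2.37,0,0,0,0,-0.08, 52,2.37,0,0,0,0,-0.08, 52,2.37,0,0,0,0,-0.08]'; python3 to.py .649 -.21 .205 85.8
```

```text
2.36,0.02,0.02,-0.01,0.01,-0.08
19.45 [ 0.6426 -0.2804  0.3607] [-1.80e+02  1.00e-01  8.53e+01] [ 47.  29. -43.  62.  19.  96.   6.]
time_s: 19.95
tool_pos: [0.6482, -0.2113, 0.3605]
tool_rot: [-179.9, 0.1, 85.7]
force: [-1.3, -0.4, -0.4]
grip_width: 0.0519
grasp_force: 0.0
0.05,0.03,5.18,-0.01,0.02,-0.01
19.95 [ 0.6482 -0.2113  0.3605] [-1.799e+02  1.000e-01  8.570e+01] [ 44.  27. -44.  65.  18.  95.   1.]
```

```bash
python3 -m creep '[52,0.05,0.03,1.5,0,0,0, 52,0.05,0.03,3,0,0,0, 52,0.05,0.03,4,0,0,0, 52,0.05,0.03,4.7,0,0,0, 52,0.05,0.03,5.17,0,0,0, 52,0.05,0.03,5.17,0,0,0, 52,0.05,0.03,5.17,0,0,0]'; python3 to.py .649 -.21 .205 85.8; python3 -m creep '[0,0,0,0,0,0,0, 0,0,0,0,0,0,0, 0,0,0,0,0,0,0, 0,0,0,0,0,0,0, 0,0,0,0,0,0,0, 0,0,0,0,0,0,0, 0,0,0,0,0,0,0, 0,0,0,0,0,0,0]' 30; python3 to.py .649 -.21 .205 85.8
```

```text
time_s: 20.65
tool_pos: [0.6496, -0.2094, 0.2062]
tool_rot: [180.0, 0.0, 85.8]
force: [0.8, 0.1, 0.7]
grip_width: 0.0518
grasp_force: 0.0
-0.02,-0.02,0.04,0.00,0.01,-0.01
20.65 [ 0.6496 -0.2094  0.2062] [180.    0.   85.8] [ 46.  29. -43.  80.  20.  79.  -2.]
time_s: 21.45
tool_pos: [0.65, -0.2087, 0.2055]
tool_rot: [179.9, 0.0, 85.8]
force: [5.0, 0.5, -2.1]
grip_width: 0.0091
grasp_force: 29.8
-0.05,-0.03,0.02,0.01,0.00,0.00
21.45 [ 0.65   -0.2087  0.2055] [179.9   0.   85.8] [ 46.  29. -43.  80.  20.  79.  -2.]
```

The bar is gripped (9.1 mm, 30 N). I'll swing it 30° along the arc with the tool turning with the door.

```bash
python3 -m creep '[0,0.22,-0.06,0,0,0,-0.4, 0,0.46,-0.14,0,0,0,-0.83, 0,0.68,-0.23,0,0,0,-1.25, 0,0.9,-0.32,0,0,0,-1.67, 0,1.12,-0.43,0,0,0,-2.08, 0,1.33,-0.54,0,0,0,-2.5, 0,1.54,-0.67,0,0,0,-2.92, 0,1.74,-0.8,0,0,0,-3.33, 0,2.12,-1.09,0,0,0,-4.17, 0,2.48,-1.41,0,0,0,-5, 0,2.48,-1.41,0,0,0,-5, 0,2.48,-1.41,0,0,0,-5]'; python3 to.py .5426 -.083 .205 145.8
```

```text
time_s: 22.65
tool_pos: [0.6129, -0.1322, 0.2055]
tool_rot: [-180.0, 0.1, 115.7]
force: [2.4, -0.4, -0.6]
grip_width: 0.0092
grasp_force: 29.9
2.49,-1.40,0.01,-0.01,0.01,-5.02
22.65 [ 0.6129 -0.1322  0.2055] [-1.800e+02  1.000e-01  1.157e+02] [ 49.  25. -52.  88.  20.  77.  21.]
```

```bash
python3 -m creep '[0,0.22,-0.06,0,0,0,-0.4, 0,0.46,-0.14,0,0,0,-0.83, 0,0.68,-0.23,0,0,0,-1.25, 0,0.9,-0.32,0,0,0,-1.67, 0,1.12,-0.43,0,0,0,-2.08, 0,1.33,-0.54,0,0,0,-2.5, 0,1.54,-0.67,0,0,0,-2.92, 0,1.74,-0.8,0,0,0,-3.33, 0,2.12,-1.09,0,0,0,-4.17, 0,2.48,-1.41,0,0,0,-5, 0,2.48,-1.41,0,0,0,-5, 0,2.48,-1.41,0,0,0,-5]'; python3 -m creep '[0,2.48,-1.41,0,0,0,-5]' 2>/dev/null >/dev/null & sleep 0; wait; python3 to.py .5426 -.083 .205 145.8
```

```text
time_s: 23.85
tool_pos: [0.5425, -0.0841, 0.2055]
tool_rot: [-179.9, 0.0, 145.6]
force: [2.5, -2.2, -2.0]
grip_width: 0.0092
grasp_force: 29.8
-1.26,0.34,0.02,0.16,-0.04,1.26
23.95 [ 0.5042 -0.0753  0.2057] [179.   -0.2 153.3] [ 67.   9. -66. 104.   8.  72.  63.]
```

I mistyped that: a stray extra row overshot the door to about 70°. It is still clear of the mint, so I'm bringing it back.

```bash
python3 -m creep '[0,-0.7,0.1,0,0,0,0.6, 0,-1.2,0.33,0,0,0,1.2, 0,-1.2,0.33,0,0,0,1.2, 0,-1.2,0.33,0,0,0,1.2, 0,-1.2,0.33,0,0,0,1.2]'; python3 to.py .5426 -.083 .205 145.8
```

```text
time_s: 24.45
tool_pos: [0.5378, -0.0826, 0.2064]
tool_rot: [179.6, -0.1, 145.9]
force: [6.2, 7.3, -6.4]
grip_width: 0.0091
grasp_force: 30.0
-0.14,0.08,0.05,0.07,-0.02,0.02
24.45 [ 0.5378 -0.0826  0.2064] [ 1.796e+02 -1.000e-01  1.459e+02] [ 61.  16. -63. 100.  14.  73.  51.]
```

```bash
python3 -m creep '[0,-0.14,0.08,0.04,0.05,0,0, 0,-0.14,0.08,0.04,0.05,0,0, 0,-0.14,0.08,0.04,0.05,0,0, 0,-0.14,0.08,0.04,0.05,0,0, 0,-0.14,0.08,0.04,0.05,0,0, 0,-0.14,0.08,0.04,0.05,0,0]'; python3 to.py .5426 -.083 .205 145.8; python3 - <<'E'
from cell import env
from h import *
o=env.get_obs();print(o["force"],o["grasp_force"],o["grip_width"],abs(o["joint_velocities"]).max())
for n in ("top","side"):
    c=env.read_camera(n); np.savez(n+"6.npz",**c); cv2.imwrite(f"pics/{n}6.png",c["color"][:,:,::-1])
a=[cv2.resize(cv2.imread("pics/top6.png")[120:300,220:520],(800,480),interpolation=cv2.INTER_CUBIC)]
cv2.imwrite("pics/t6.png",a[0])
cv2.imwrite("pics/s6.png",cv2.resize(cv2.imread("pics/side6.png")[60:320,240:500],(600,600),interpolation=cv2.INTER_CUBIC))
E
```

```text
time_s: 25.05
tool_pos: [0.5433, -0.0845, 0.2063]
tool_rot: [179.9, 0.0, 145.9]
force: [4.6, 4.9, -2.3]
grip_width: 0.0091
grasp_force: 30.0
0.05,0.03,0.04,0.02,0.00,0.01
25.05 [ 0.5433 -0.0845  0.2063] [179.9   0.  145.9] [ 60.  16. -63.  99.  15.  74.  50.]
[ 4.6239185   4.89628792 -2.28268841] 30.034148688027926 0.009064436628949199 0.21726102241866432
```

View pics/t6.png

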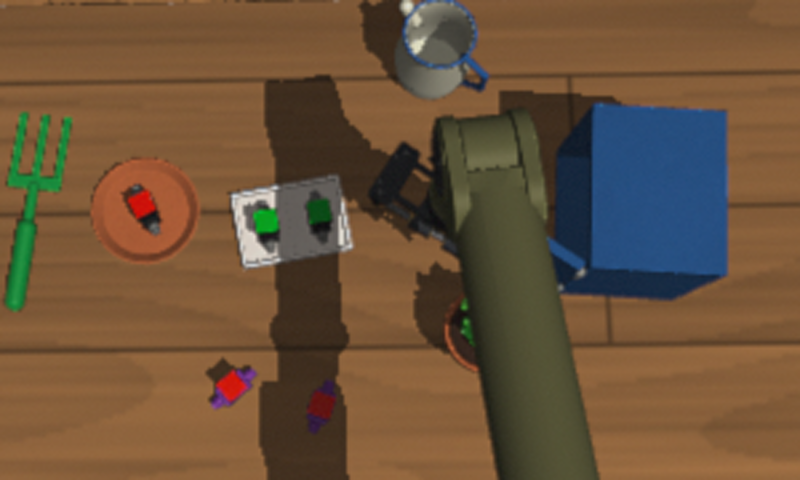

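View pics/s6.png

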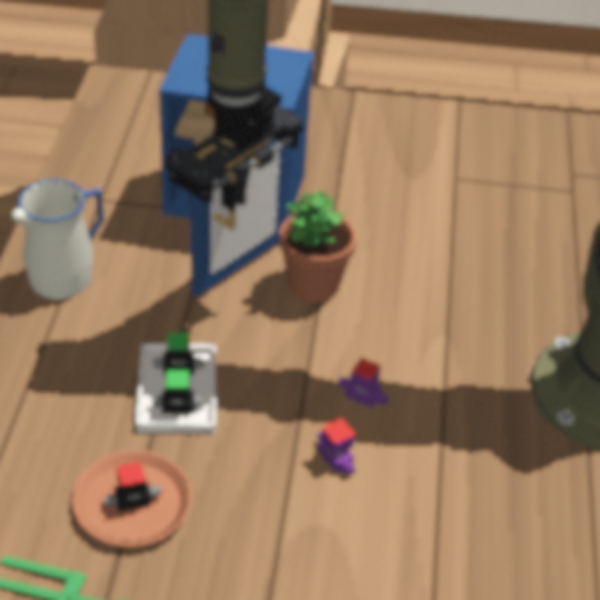

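Both pictures show the red valve upright mid-saucer and one green valve upright in each tray half. The door is held open well clear of the mint. The chord the handle travelled (164 mm on a 165 mm radius) gives 59°. I'll hold briefly and hand in.

```bash
python3 -m creep '[0,0,0,0,0,0,0, 0,0,0,0,0,0,0, 0,0,0,0,0,0,0, 0,0,0,0,0,0,0, 0,0,0,0,0,0,0, 0,0,0,0,0,0,0]' && python3 -c "
from cell import env
print(env.sign_off())"
```

```text
time_s: 25.75
tool_pos: [0.5433, -0.0845, 0.2063]
tool_rot: [179.9, 0.0, 145.9]
force: [4.0, 4.3, -2.1]
grip_width: 0.0091
grasp_force: 30.0
the job is handed in; nothing more can be done
None
```

The job is handed in (no verdict came back): both green valves are upright in the tray halves, the red one is upright mid-saucer, and the arm is still holding the door at about 59°; one mistyped move briefly took it to roughly 70°, clear of the mint by my estimate.

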